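# Poke a marked drill bushing up out of its nest with the C-frame ejector

### The job

The drill bushing sits flush in the spring-loaded pocket of the marking nest. Take the red-handled C-frame ejector, reach under the nest with it, feel gently for the access hole (never press on the nest with more than 25 N) and poke the bushing up until it stands about a centimetre proud, then stand the ejector upright on the desk again. Lift the bushing out and stand it upright in the empty compartment of the open parts box, leaving the things lying around where they are.

Things in the scene. Friction and masses are not known exactly. Their poses are not given: they have to be found in the camera images.
- nest: Aluminium marking nest, fixed. Origin on the desk below the pocket's axis; x points from the open front edge to the column at the back, z up. Head: block x -22 to +60 mm, 60 mm wide, underside 46 mm, flat top 73 mm above the desk. Brass plunger screws stick out 4 mm from its front and sides. Column x 34 to 60 mm, foot plate x 35 to 97 mm, 76 mm wide; ahead of x = 34 mm all is open below the head.
- nest_pocket (a point): Centre of the mouth of the round pocket in the nest's top (73 mm above the desk): 27 mm across, 22 mm deep. Three spring balls in its wall, 6 mm below the mouth, hold the bushing by friction: it takes about 6 to 15 N to slide it, and it stays at whatever height it was pushed to.
- nest_hole (a point): Centre of the access hole's mouth in the nest's underside, 46 mm above the desk, on the pocket's axis: a through hole 10.5 mm across in the pocket's 5 mm thick floor. Here the bushing's underside, 51 mm above the desk, can be reached.
- bushing_mid (a point): Centre of the brass drill bushing, a cylinder 26 mm across, 22 mm tall, z along its axis; its 4 mm bore is too small for the ejector's pin to enter. Seated it is flush with the nest's top (centre 62 mm above the desk); 1 cm proud its centre is at 72 mm.
- bushing: The same drill bushing; origin at the centre of its underside.
- ejector_grip (a point): Middle of the red handle of the C-frame ejector, 124 mm above the underside of the tool's foot. x points towards the open side of the C, z up. Handle 26 mm along x, 16 mm thick along y, from 95 to 152 mm above the underside.
- ejector: The ejector (about 0.3 kg); origin at its underside below the handle's axis, axes as the handle's. Steel C: foot plate x -53 to +18 mm, 40 mm wide, 8 mm thick, on which it stands; spine x -53 to -42 mm, 22 mm wide; top arm 84 to 95 mm above the underside.
- ejector_slot (a point): Middle of a slot in the top of the ejector's foot, below the handle. In it is clamped an upright steel pin, 9 mm across, its last 1.5 mm tapering to 6.6 mm; tip 32 mm, top of its 15 mm lock nut 13 mm above the underside. The pin may be clamped anywhere from 9 mm behind to 9 mm ahead (along x) of this point; where is not measured and differs each time, so the hole must be felt for.
- parts_box: Grey parts box fixed to the desk, 110 mm (x) by 170 mm (y), lid standing open at its +x side, leaning back, up to 150 mm high. Origin at the centre of its underside, z up. Floor 2 mm thick, outer walls 34 mm, two dividers 30 mm high. Two compartments hold nuts and pins; the empty one, for the bushing, spans x from -52 to +53 mm and y from -83 to -30 mm.
- spacer_block: Bystander: small aluminium block 25 x 40 x 40 mm; origin at the centre of its underside.
- usb_stick: Bystander: black USB stick 17 x 48 x 8 mm lying on the desk; origin at the centre of its underside.
- marker: Bystander: green-and-white marker pen, 17 x 135 x 16 mm, lying on the desk, long along its y; origin at the centre of its underside.
- laser_goggles: Bystander: black goggles with green lenses, 127 x 134 x 50 mm, standing on the desk; origin at the centre of their underside.

How it is judged:
By the outcome, as a careful person would: the job done as asked, in the order asked, and still so for the second after the job is handed in, with the robot touching nothing.
It also fails if it takes over 67 s, if anything falls off the work surface, if the arm or the gripper's body presses on something with over 40 N, if the wrist force passes 120 N, or if a joint passes its speed limit or range.

### The arm

A 6-joint arm with a two-finger parallel gripper is mounted at the origin on a cart in front of the work surface, level with it; the furniture and walls round the work are solid. World frame = base frame: x ahead of the robot, y to its left, z up, the work surface at z = 0. Lengths are in m, angles in degrees, forces in N, time in s.
With the tool pointing down it reaches from about 0.3 to 0.75 m from the base axis. Payload 8.5 kg.
Tool frame: the origin (TCP) lies on the centre line of the jaws, within the pads' length; the fingertips stand 19 mm ahead of it and the grasp point (between the pads) is the TCP (env.tcp_to_tips is the z of the fingertips in the tool frame, in m); z points along the fingers, y is the line along which they close (so a half turn about z gives the same grasp; the last joint's range is limited). The gripper opens to 85 mm and grips with 20 to 120 N. Pads are 22 mm wide; open, the fingers measure 114 mm over their backs; the gripper's body (76 mm by 85 mm) begins 54 mm behind the grasp point. The pads swing forward as they close: fully open they stand 13 mm farther back than shut.
Start: joints at [-78.57, 21.807, 74.336, -0, 83.858, -12.336], TCP at [0.222, -0.503, 0.25] pointing down, gripper open.
Joint ranges: [-178.18, 178.18], [-50.72, 133.34], [12.68, 142.11], [-81.47, 261.47], [9.98, 163.14], [-165.26, 165.26]. Speed limits (degrees/s): [136.94, 136.94, 180, 180, 180, 180].

### API

Orientations are given as a 3x3 rotation matrix whose columns are the frame's x, y, z axes.
In Python, from rig import env gives the robot as it stands.
- The arm moves only by the tool servo_tool, never from a script. Its argument "steps" is a list of rows, each an object of numbers: "tx", "ty", "tz": the shift along the world's x, y, z in cm; "yaw": the turn about the world's z in degrees; "claw": the finger opening in cm, from 0 to 8.54. In form: [{"tx": .., "ty": .., "tz": .., "yaw": .., "claw": ..}, ...]. A call has 1 to 20 rows; each row shifts and turns the commanded pose from where the row before left it; what a row does not reach is not made up. A row lasts 1/10 s, in which the tool goes at most 50 mm and 8.59 degrees, less where a joint would pass 70% of its speed; a pose out of reach is approached as far as the arm can. A call with a gripper value outside its range is refused whole. The fingers move at their own pace and stop on an object; "newtons" is the grip in N (left out, the last holds). Time passes only in rows, so rows that do not move let the fingers close. It gives the time, the measured TCP pose, the force, the opening and the grip force at its end, in the units of the state.
- env.observe(): the state, without advancing time (a new reading comes with each control period).
- env.get_image(name): name is "side" or "top" or "wrist"; returns (picture, depth): 480x640x3 uint8, red, green, blue; 480x640 float32, m along the optical axis (not along the pixel's ray), 0 where there is no reading.
- env.camera_model(name): a dict with "fovy" (degrees; the focal length in pixels is half the picture's height over the tangent of half this angle, whatever the lens; pixels are square), "cx", "cy" (the principal point, pixels), "T" (4x4, takes a point from camera to world coordinates). Camera axes: x right, y down, z forward; pixel columns grow to the right and rows downward; lengths in m; the calibration is good to about 2 mm. A picture is of the moment at which its call begins: read the wrist's pose just before it. camera_model takes no time and is no camera call; for the wrist camera it gives the pose at the moment of the call.
- env.close_job(): hands the job in; it is judged then, once.
The state is a dict: "time_s": time; "q": joint angles; "qvel": joint speeds; "joint_efforts": joint torques, N m; "position": TCP position; "tool_rot": TCP orientation; "ft_force": force on the tool from outside, world axes, zero at the start; "wrist_torque": the same for the moment, N m; "grip_width": finger opening in m; "gripper_force": force on a finger pad.
Only numpy, scipy, OpenCV 4.12 (cv2) and the standard library are available. Lean on these libraries where they do the work, as an engineer would, in place of code of your own. Each camera call takes 0.05 s, during which the arm holds its last target. There are 200 camera calls.

## Working session

There is one attempt and no reset: what is moved stays moved. The work goes in short steps, Python scripts to look and compute and a tool call to move; the robot and the scene stay as the last step left them, time stands still between calls to the robot, and variables do not carry over. Pictures are saved under pics/ and viewed, at most 10 in all, crops included, and the job is handed in when it is done.

Besides the shell and the picture viewer there is one more tool, called after ">>>" in YAML: its name, and indented under it one key for each argument. servo_tool: Moves the arm, as the interface text tells. Its arguments: {"type":"object","properties":{"steps":{"type":"array"},"newtons":{"type":"number"}},"required":["steps"]}

```bash
mkdir -p pics; ls; python3 - <<'E'
from rig import env
import cv2, numpy as np
for n in ("top","side"):
    p,d=env.get_image(n); cv2.imwrite(f"pics/{n}0.png",p[:,:,::-1]); np.save(f"pics/{n}0.npy",d)
    c=env.camera_model(n); print(n,c["fovy"],c["cx"],c["cy"],np.round(c["T"],3).tolist())
o=env.observe(); print(o["time_s"],o["position"],o["tool_rot"],o["ft_force"],o["grip_width"])
E
```

```text
pics
top 54.144528347162115 306.84138752268314 240.66129185981606 [[0.004, -0.993, 0.118, 0.388], [-1.0, -0.004, -0.001, -0.243], [0.002, -0.118, -0.993, 0.95], [0.0, 0.0, 0.0, 1.0]]
side 43.37484872144191 331.28602113598055 248.09617603141163 [[-0.945, -0.194, 0.263, 0.234], [-0.326, 0.601, -0.73, 0.464], [-0.016, -0.775, -0.631, 0.725], [0.0, 0.0, 0.0, 1.0]]
0.1 [ 0.22161698 -0.50312969  0.24978153] [[ 9.15183896e-01  4.03036425e-01 -2.76001070e-04]
 [ 4.03036442e-01 -9.15183081e-01  1.24714792e-03]
 [ 2.50054529e-04 -1.25260818e-03 -9.99999184e-01]] [ 0.31590471 -0.99238111  0.37176369] 0.08579003875500606
```

View pics/top0.png

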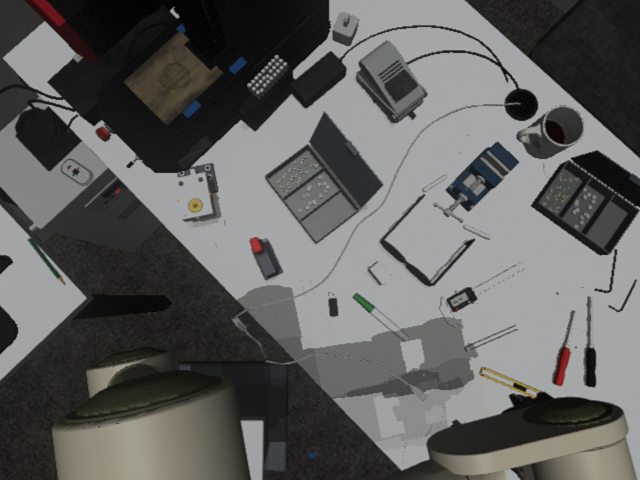

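View pics/side0.png

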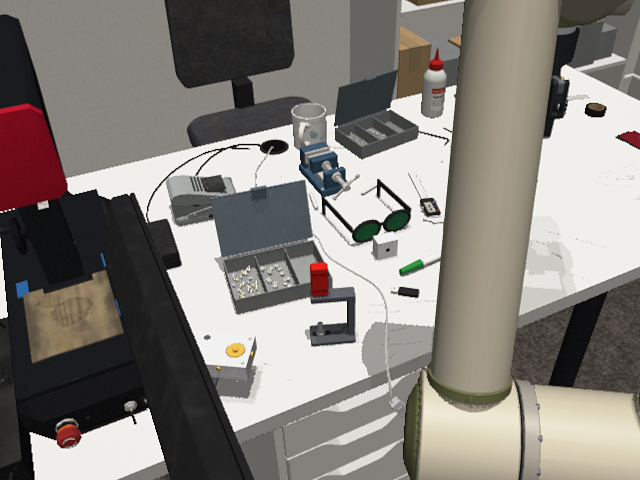

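The top view shows the nest with its brass bushing at px (195,205), the ejector's red handle at (258,245) with its spine towards (268,272), and the parts box at (322,190), whose empty compartment is at about (328,215). The side view shows the same objects, with the pin visible at about (320,328).

```bash
cat > h.py <<'E'
import numpy as np, cv2
from rig import env
def cloud(c,d):
    f=240/np.tan(np.radians(c["fovy"]/2)); v,u=np.mgrid[:480,:640]
    P=np.stack([(u-c["cx"])/f*d,(v-c["cy"])/f*d,d,np.ones_like(d)],-1)@np.array(c["T"]).T
    P=P[...,:3]; P[d<=0]=np.nan; return P
def ray(c,u,v,z):
    f=240/np.tan(np.radians(c["fovy"]/2)); T=np.array(c["T"])
    r=T[:3,:3]@np.array([(u-c["cx"])/f,(v-c["cy"])/f,1]); return T[:3,3]+r*(z-T[2,3])/r[2]
def project(c,p):
    f=240/np.tan(np.radians(c["fovy"]/2)); T=np.array(c["T"]); q=T[:3,:3].T@(np.array(p)-T[:3,3])
    return q[:2]/q[2]*f+[c["cx"],c["cy"]]
def blobs(m,amin=15):
    n,l,s,ce=cv2.connectedComponentsWithStats(m.astype(np.uint8)); return [(l==i,s[i],ce[i]) for i in range(1,n) if s[i][4]>=amin]
def rect(pts): # xy in m -> centre, sides, angle (mm)
    (c,s,a)=cv2.minAreaRect((pts[:,:2]*1000).astype(np.float32)); return np.round(c,1),np.round(s,1),round(a,1)
E
cat > a.py <<'E'
from h import *
for n in ("top","side"):
    p=cv2.imread(f"pics/{n}0.png"); d=np.load(f"pics/{n}0.npy"); c=env.camera_model(n); P=cloud(c,d)
    hsv=cv2.cvtColor(p,cv2.COLOR_BGR2HSV); H,S,V=[hsv[...,i].astype(int) for i in range(3)]
    W=np.zeros((480,640),bool)
    if n=="top": W[150:290,160:400]=1
    else: W[230:400,200:370]=1
    print(n)
    for nm,m in (("red",((H<8)|(H>172))&(S>150)&(V>80)),("brass",(H>15)&(H<32)&(S>110)&(V>90))):
        for b,s,ce in blobs(m&W): 
            q=P[b]; q=q[~np.isnan(q[:,0])]; print(nm,s.tolist(),ce.round(1),np.median(q,0).round(4),"zmax",np.percentile(q[:,2],[5,50,95]).round(4))
    for nm,lo,hi in (("z73",.066,.08),("arm95",.086,.104),("z150",.14,.162),("box34",.025,.042)):
        for b,s,ce in blobs((P[...,2]>lo)&(P[...,2]<hi)&W,40):
            q=P[b]; print(nm,s.tolist(),ce.round(1),rect(q),q[:,2].mean().round(4))
E
python3 a.py
```

```text
top
red [250, 238, 12, 14, 106] [255.6 244.7] [ 0.4761 -0.1563  0.151 ] zmax [0.1478 0.151  0.153 ]
brass [189, 199, 13, 13, 128] [194.9 205. ] [ 0.5606 -0.0307  0.0719] zmax [0.069  0.0719 0.0741]
z73 [160, 150, 34, 20, 117] [178.1 160.9] (array([645.,   5.]), array([11.4, 72.8]), 31.6) 0.0735
z73 [325, 150, 44, 51, 253] [346.8 174.8] (array([ 621.2, -319.6]), array([126.1,   7.5]), 37.8) 0.0728
z73 [174, 172, 39, 48, 1384] [193.1 195.6] (array([577.7, -27.6]), array([86.4, 66. ]), 11.1) 0.072
arm95 [160, 150, 23, 16, 211] [167.8 155.5] (array([648. ,  13.1]), array([26.4, 43.3]), 6.3) 0.0917
arm95 [333, 150, 41, 48, 320] [353.3 172.6] (array([ 620.2, -328.8]), array([113.8,   8.6]), 37.5) 0.0951
arm95 [254, 239, 22, 38, 312] [265.1 261.7] (array([ 459.7, -163. ]), array([67.1, 21.9]), 24.7) 0.094
z150 [350, 150, 34, 36, 123] [365.1 164. ] (array([ 617.2, -350.5]), array([82.8, 10.9]), 42.8) 0.1435
z150 [249, 237, 14, 16, 139] [255.3 244.4] (array([ 477.6, -155. ]), array([25.9, 15.9]), 27.4) 0.1501
box34 [178, 150, 26, 22, 73] [190.  161.2] (array([657.9, -10.6]), array([ 3.2, 65.2
[... 738 characters left out ...]
 9, 54] [351.5 306.1] (array([ 434.4, -167.9]), array([10.2, 18.1]), 65.1) 0.073
z73 [200, 332, 56, 40, 1790] [226.4 350.1] (array([576.8, -26.1]), array([85.6, 64.2]), 11.3) 0.0722
arm95 [310, 287, 46, 17, 536] [333.7 295.4] (array([ 459.6, -162.6]), array([67.8, 25.9]), 24.9) 0.0937
z150 [310, 263, 18, 13, 208] [318.6 268.7] (array([ 476.4, -153.3]), array([25.5, 17.3]), 24.6) 0.1484
box34 [349, 230, 21, 8, 77] [357.1 231.9] (array([ 487.1, -400.4]), array([39.2, 16.7]), 29.5) 0.0309
box34 [221, 235, 104, 70, 1324] [269.7 263. ] (array([ 597. , -254.3]), array([169.9, 122.6]), 37.1) 0.0322
box34 [347, 320, 8, 10, 52] [351.  324.5] (array([ 432.1, -169.5]), array([ 9.6, 15.4]), 25.4) 0.0327
```

```bash
python3 - <<'E'
from h import *
p=cv2.imread("pics/side0.png")[300:360,295:370]; cv2.imwrite("pics/crop1.png",cv2.resize(p,None,fx=10,fy=10,interpolation=cv2.INTER_NEAREST)[:600])
c=env.camera_model("side"); a=np.radians(24.7); X=np.array([np.cos(a),np.sin(a),0])
for off in (-9,0,9):
    b=np.array([.4772,-.1543,0])+X*off/1000
    print(off,[project(c,b+[0,0,z]).round(1) for z in (.032,.013)])
E
```

```text
-9 [array([326.2, 322.5]), array([326.4, 330.8])]
0 [array([320.5, 323. ]), array([320.8, 331.2])]
9 [array([314.8, 323.4]), array([315.2, 331.7])]
```

View pics/crop1.png

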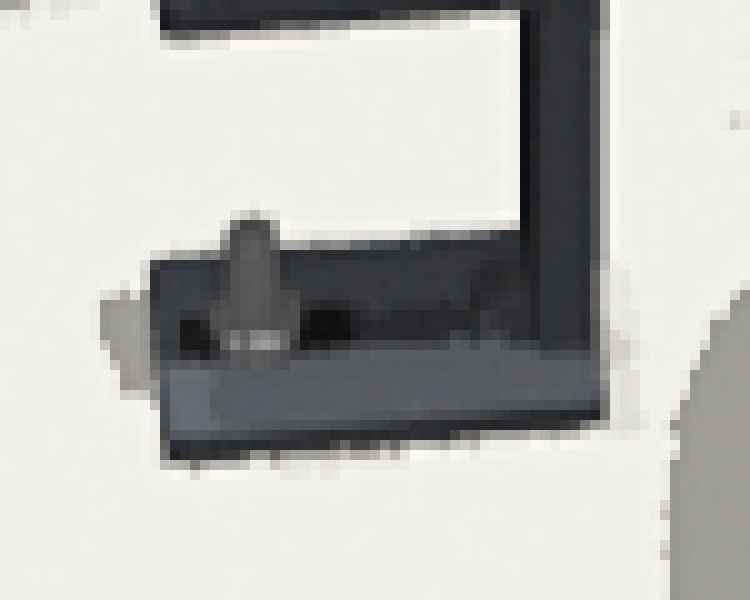

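>>> servo_tool:
  steps:
    - {"tx":1.5,"ty":2,"tz":0,"yaw":0.9,"claw":8.5}
    - {"tx":2.5,"ty":3.4}
    - {"tx":2.7,"ty":3.7}
    - {"tx":2.7,"ty":3.7}
    - {"tx":2.7,"ty":3.7}
    - {"tx":2.7,"ty":3.7}
    - {"tx":2.7,"ty":3.7}
    - {"tx":2.7,"ty":3.7}
    - {"tx":2.5,"ty":3.4}
    - {"tx":1.8,"ty":2.4}
    - {"tx":1.0,"ty":1.5}
    - {}
    - {}

```text
invalid input at $.steps[1]: expected keys tx, ty, tz, yaw, claw
```

The crop shows the pin tip at about (319.8, 321.8) in the side picture. That puts the pin roughly 1 to 1.5 mm ahead of the slot's middle.

>>> servo_tool:
  steps:
    - {"tx":1.5,"ty":2,"tz":0,"yaw":0.9,"claw":8.5}
    - {"tx":2.5,"ty":3.4,"tz":0,"yaw":0,"claw":8.5}
    - {"tx":2.7,"ty":3.7,"tz":0,"yaw":0,"claw":8.5}
    - {"tx":2.7,"ty":3.7,"tz":0,"yaw":0,"claw":8.5}
    - {"tx":2.7,"ty":3.7,"tz":0,"yaw":0,"claw":8.5}
    - {"tx":2.7,"ty":3.7,"tz":0,"yaw":0,"claw":8.5}
    - {"tx":2.7,"ty":3.7,"tz":0,"yaw":0,"claw":8.5}
    - {"tx":2.7,"ty":3.7,"tz":0,"yaw":0,"claw":8.5}
    - {"tx":2.5,"ty":3.4,"tz":0,"yaw":0,"claw":8.5}
    - {"tx":1.8,"ty":2.4,"tz":0,"yaw":0,"claw":8.5}
    - {"tx":1.0,"ty":1.5,"tz":0,"yaw":0,"claw":8.5}
    - {"tx":0,"ty":0,"tz":0,"yaw":0,"claw":8.5}
    - {"tx":0,"ty":0,"tz":0,"yaw":0,"claw":8.5}

```text
time_s: 1.4
position: [0.4764, -0.1544, 0.2501]
tool_rot: [[0.908, 0.418, -0.001], [0.418, -0.908, 0.0], [-0.001, -0.0, -1.0]]
ft_force: [0.6, -0.6, -0.5]
grip_width: 0.0846
gripper_force: 0.0
```

```bash
python3 - <<'E'
from h import *
c=env.camera_model("wrist"); p,d=env.get_image("wrist"); cv2.imwrite("pics/w1.png",p[:,:,::-1]); P=cloud(c,d)
o=env.observe(); print(o["position"].round(4),o["ft_force"].round(2),o["time_s"])
hsv=cv2.cvtColor(p,cv2.COLOR_RGB2HSV); H,S,V=[hsv[...,i].astype(int) for i in range(3)]
red=((H<8)|(H>172))&(S>150)&(V>80)
for b,s,ce in blobs(red,200):
    q=P[b]; q=q[q[:,2]>.147]; print("red",s.tolist(),len(q), rect(q) if len(q) else "", q[:,2].mean())
for b,s,ce in blobs((P[...,2]>.085)&(P[...,2]<.104),300): print("arm",s.tolist(),rect(P[b]))
for b,s,ce in blobs((P[...,2]>.066)&(P[...,2]<.08),300): print("z73",s.tolist(),rect(P[b]))
E
```

```text
[ 0.4763 -0.1549  0.2501] [ 0.1  -0.81 -0.15] 1.45
red [308, 215, 22, 52, 1033] 768 (array([ 476.4, -154.9]), array([24.6, 14.1]), 25.1) 0.15162516572607745
arm [585, 0, 34, 230, 6323] (array([ 638.6, -312.3]), array([167.9,   9.7]), 37.6)
arm [304, 208, 27, 80, 920] (array([ 458.4, -162.4]), array([68.1, 21.5]), 25.2)
z73 [174, 0, 94, 100, 7573] (array([569.1, -28.5]), array([72. , 66.8]), 17.7)
z73 [559, 0, 25, 224, 3892] (array([ 635.5, -306.5]), array([170.1,   7.8]), 37.5)
```

View pics/w1.png

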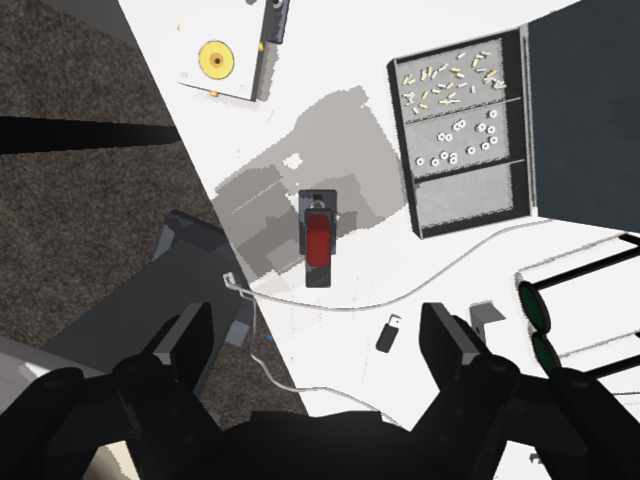

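The wrist view shows the red handle top at about (318,240), aligned between the fingers, and the bushing at (217,60). Handle position and yaw agree with the TCP, so I descend and grip.

>>> servo_tool:
  steps:
    - {"tx":0,"ty":0,"tz":-2,"yaw":0,"claw":8.5}
    - {"tx":0,"ty":0,"tz":-3,"yaw":0,"claw":8.5}
    - {"tx":0,"ty":0,"tz":-3,"yaw":0,"claw":7}
    - {"tx":0,"ty":0,"tz":-2,"yaw":0,"claw":6}
    - {"tx":0,"ty":0,"tz":-1.6,"yaw":0,"claw":5}
    - {"tx":0,"ty":0,"tz":-1,"yaw":0,"claw":4}
    - {"tx":0,"ty":0,"tz":0,"yaw":0,"claw":3}
    - {"tx":0,"ty":0,"tz":0,"yaw":0,"claw":2.2}
    - {"tx":0,"ty":0,"tz":0,"yaw":0,"claw":1.8}
    - {"tx":0,"ty":0,"tz":0,"yaw":0,"claw":1.4}
    - {"tx":0,"ty":0,"tz":0,"yaw":0,"claw":1}
    - {"tx":0,"ty":0,"tz":0,"yaw":0,"claw":0.5}
    - {"tx":0,"ty":0,"tz":0,"yaw":0,"claw":0}
    - {"tx":0,"ty":0,"tz":0,"yaw":0,"claw":0}
  newtons: 90

```text
time_s: 2.85
position: [0.4772, -0.1548, 0.1253]
tool_rot: [[0.909, 0.417, 0.002], [0.417, -0.909, -0.002], [0.001, 0.002, -1.0]]
ft_force: [-0.1, -0.8, 6.8]
grip_width: 0.0149
gripper_force: 87.6
```

>>> servo_tool:
  steps:
    - {"tx":0,"ty":0,"tz":0.3,"yaw":0,"claw":0}
    - {"tx":0,"ty":0,"tz":0.5,"yaw":0,"claw":0}
    - {"tx":0,"ty":0.4,"tz":0.2,"yaw":-0.5,"claw":0}
    - {"tx":0,"ty":0.8,"tz":0,"yaw":-1.2,"claw":0}
    - {"tx":0.1,"ty":1.1,"tz":0,"yaw":-1.5,"claw":0}
    - {"tx":0.1,"ty":1.3,"tz":0,"yaw":-1.7,"claw":0}
    - {"tx":0.1,"ty":1.4,"tz":0,"yaw":-1.7,"claw":0}
    - {"tx":0.1,"ty":1.4,"tz":0,"yaw":-1.7,"claw":0}
    - {"tx":0.1,"ty":1.4,"tz":0,"yaw":-1.7,"claw":0}
    - {"tx":0.1,"ty":1.2,"tz":0,"yaw":-1.5,"claw":0}
    - {"tx":0,"ty":1.0,"tz":0,"yaw":-1.2,"claw":0}
    - {"tx":0,"ty":0.6,"tz":0,"yaw":-0.7,"claw":0}
    - {"tx":0,"ty":0.2,"tz":0,"yaw":0,"claw":0}
    - {"tx":0,"ty":0,"tz":0,"yaw":0,"claw":0}
    - {"tx":0,"ty":0,"tz":0,"yaw":0,"claw":0}
    - {"tx":0,"ty":0,"tz":0,"yaw":0,"claw":0}

```text
time_s: 4.45
position: [0.4827, -0.0467, 0.1343]
tool_rot: [[0.981, 0.195, -0.0], [0.195, -0.981, -0.0], [-0.0, 0.0, -1.0]]
ft_force: [-1.0, -0.8, -2.5]
grip_width: 0.0149
gripper_force: 87.8
```

```bash
python3 - <<'E'
from h import *
o=env.observe(); c=env.camera_model("wrist"); p,d=env.get_image("wrist"); cv2.imwrite("pics/w2.png",p[:,:,::-1])
print(o["position"].round(4),o["ft_force"].round(2),o["time_s"])
for n in ("wrist","top","side"):
    if n!="wrist": c=env.camera_model(n); p,d=env.get_image(n)
    cv2.imwrite(f"pics/{n}2.png",p[:,:,::-1]); P=cloud(c,d)
    hsv=cv2.cvtColor(p,cv2.COLOR_RGB2HSV); H,S,V=[hsv[...,i].astype(int) for i in range(3)]
    for b,s,ce in blobs((H>15)&(H<34)&(S>90)&(V>80)&(P[...,2]>.065)&(P[...,2]<.08)&(abs(P[...,0]-.56)<.03)&(abs(P[...,1]+.031)<.03),30):
        ct=max(cv2.findContours(b.astype(np.uint8),0,2)[0],key=len); e=cv2.fitEllipse(ct); print(n,"bush",s.tolist(),e,ray(c,*e[0],.073).round(4))
    for b,s,ce in blobs((P[...,2]>.067)&(P[...,2]<.079)&(P[...,0]>.5)&(P[...,1]>-.1),300): print("z73",s.tolist(),rect(P[b]))
    if n=="side":
        X=o["tool_rot"][:,0]
        for off in (-3,0,3): print(off,project(c,o["position"]+X*off/1000+[0,0,-.092]).round(1))
        cv2.imwrite("pics/crop2.png",cv2.resize(p[290:370,260:350,::-1],None,fx=7,fy=7,interpolation=cv2.INTER_NEAREST))
E
```

```text
[ 0.4827 -0.0467  0.1343] [-0.97 -0.78 -2.49] 4.45
wrist bush [378, 79, 5, 11, 36] ((378.8851318359375, 84.52322387695312), (5.428712844848633, 9.6861572265625), 168.185791015625) [ 0.5813 -0.0573  0.073 ]
wrist bush [290, 93, 52, 56, 2223] ((315.4992980957031, 120.5364761352539), (51.69953536987305, 54.34273910522461), 1.74244225025177) [ 0.5592 -0.0306  0.073 ]
wrist bush [310, 167, 13, 6, 67] ((316.565185546875, 169.8181915283203), (6.094809532165527, 13.392145156860352), 85.96675109863281) [ 0.5358 -0.0358  0.073 ]
z73 [248, 0, 135, 173, 20861] (array([572.2, -27.7]), array([77.7, 66.2]), 11.4)
z73 [174, 172, 39, 43, 827] (array([579.9, -27.3]), array([83.2, 61.2]), 12.9)
side bush [226, 343, 19, 14, 198] ((234.96499633789062, 349.94635009765625), (12.852890014648438, 17.90894889831543), 75.76561737060547) [ 0.5605 -0.0302  0.073 ]
z73 [197, 332, 59, 40, 1785] (array([576.7, -26.4]), array([84.7, 66.6]), 14.8)
z73 [19, 388, 126, 54, 1043] (array([696.1, 135.4]), array([155.5,  49.3]), 35.1)
-3 [293.4 369. ]
0 [291.4 368.8]
3 [289.3 368.6]
```

View pics/side2.png

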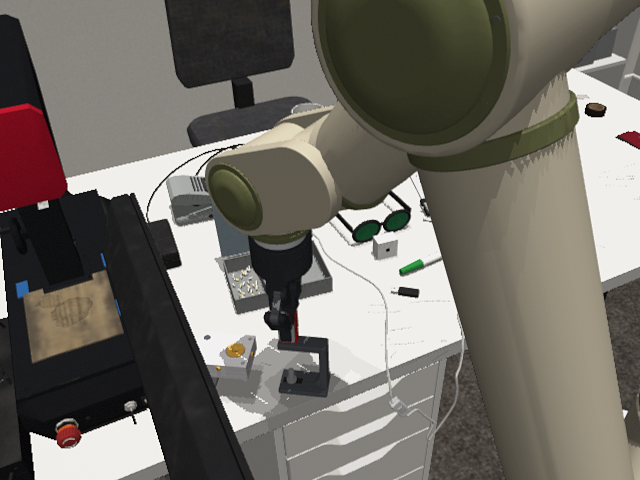

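The side view shows the ejector held upright just off the desk, with the pin near (291,372) and the nest at (235,350).

View pics/crop2.png

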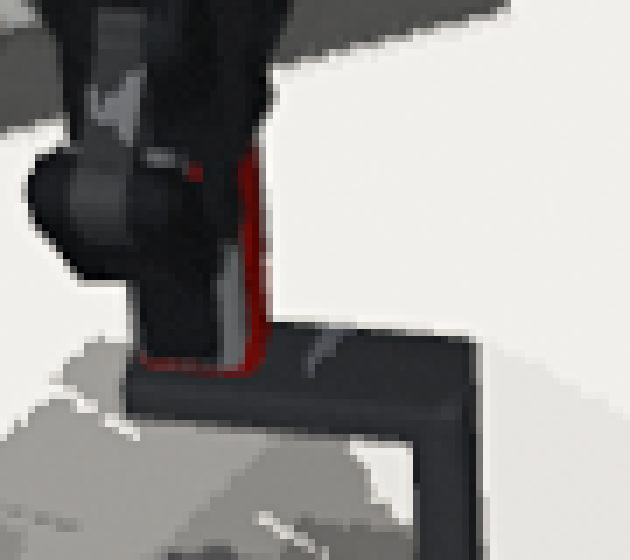

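This crop was cut too high and shows only the arm. I'll re-crop on the pin.

```bash
python3 - <<'E'
import cv2
p=cv2.imread("pics/side2.png")[355:403,270:335]; cv2.imwrite("pics/crop3.png",cv2.resize(p,None,fx=10,fy=10,interpolation=cv2.INTER_NEAREST))
E
```

```text
(no output)
```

View pics/crop3.png

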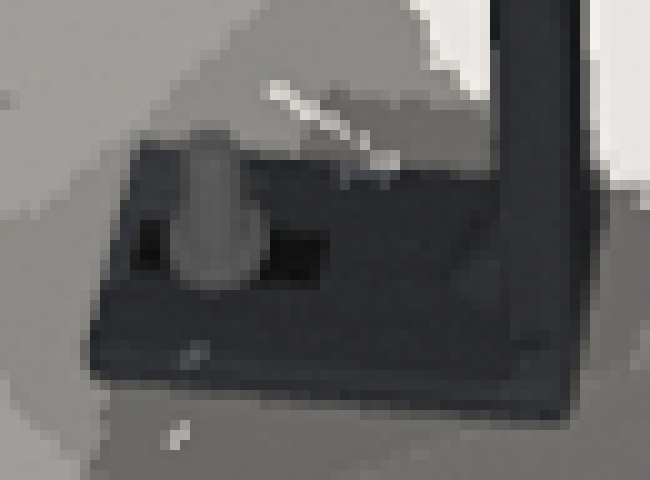

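Pin tip at about (290.7,368.7), which is about +1 to 1.5 mm ahead of the handle axis. I now move under the head: shift (7.65, 1.6) cm.

>>> servo_tool:
  steps:
    - {"tx":0.5,"ty":0.1,"tz":0,"yaw":0,"claw":0}
    - {"tx":1.0,"ty":0.2,"tz":0,"yaw":0,"claw":0}
    - {"tx":1.2,"ty":0.25,"tz":0,"yaw":0,"claw":0}
    - {"tx":1.2,"ty":0.25,"tz":0,"yaw":0,"claw":0}
    - {"tx":1.2,"ty":0.25,"tz":0,"yaw":0,"claw":0}
    - {"tx":1.0,"ty":0.2,"tz":0,"yaw":0,"claw":0}
    - {"tx":0.8,"ty":0.2,"tz":0,"yaw":0,"claw":0}
    - {"tx":0.5,"ty":0.1,"tz":0,"yaw":0,"claw":0}
    - {"tx":0.25,"ty":0.05,"tz":0,"yaw":0,"claw":0}
    - {"tx":0,"ty":0,"tz":0.2,"yaw":0,"claw":0}
    - {"tx":0,"ty":0,"tz":0.1,"yaw":0,"claw":0}
    - {"tx":0,"ty":0,"tz":0,"yaw":0,"claw":0}
    - {"tx":0,"ty":0,"tz":0,"yaw":0,"claw":0}

```text
time_s: 5.9
position: [0.559, -0.0304, 0.1374]
tool_rot: [[0.981, 0.195, 0.0], [0.195, -0.981, -0.0], [0.0, 0.0, -1.0]]
ft_force: [-0.2, 0.2, -2.8]
grip_width: 0.0148
gripper_force: 87.7
```

>>> servo_tool:
  steps:
    - {"tx":0,"ty":0,"tz":0.05,"yaw":0,"claw":0}
    - {"tx":0,"ty":0,"tz":0.05,"yaw":0,"claw":0}
    - {"tx":0,"ty":0,"tz":0.05,"yaw":0,"claw":0}
    - {"tx":0,"ty":0,"tz":0,"yaw":0,"claw":0}

```text
time_s: 6.3
position: [0.5592, -0.0304, 0.1389]
tool_rot: [[0.981, 0.195, 0.0], [0.195, -0.981, -0.0], [0.0, 0.0, -1.0]]
ft_force: [0.0, -0.0, -2.4]
grip_width: 0.0151
gripper_force: 87.7
```

>>> servo_tool:
  steps:
    - {"tx":0,"ty":0,"tz":0.05,"yaw":0,"claw":0}
    - {"tx":0,"ty":0,"tz":0.05,"yaw":0,"claw":0}
    - {"tx":0,"ty":0,"tz":0,"yaw":0,"claw":0}

```text
time_s: 6.6
position: [0.5592, -0.0303, 0.1399]
tool_rot: [[0.981, 0.195, 0.0], [0.195, -0.981, -0.0], [0.0, 0.0, -1.0]]
ft_force: [1.0, 0.1, -2.2]
grip_width: 0.0147
gripper_force: 87.7
```

>>> servo_tool:
  steps:
    - {"tx":0,"ty":0,"tz":0.03,"yaw":0,"claw":0}
    - {"tx":0,"ty":0,"tz":0.03,"yaw":0,"claw":0}
    - {"tx":0,"ty":0,"tz":0,"yaw":0,"claw":0}

```text
time_s: 6.9
position: [0.5592, -0.0303, 0.1405]
tool_rot: [[0.981, 0.195, 0.0], [0.195, -0.981, 0.0], [0.0, 0.0, -1.0]]
ft_force: [0.7, -0.5, -2.5]
grip_width: 0.015
gripper_force: 87.7
```

No contact yet at 1.2 mm above the nominal underside height. I continue in small increments.

>>> servo_tool:
  steps:
    - {"tx":0,"ty":0,"tz":0.04,"yaw":0,"claw":0}
    - {"tx":0,"ty":0,"tz":0.04,"yaw":0,"claw":0}
    - {"tx":0,"ty":0,"tz":0,"yaw":0,"claw":0}

```text
time_s: 7.2
position: [0.5592, -0.0303, 0.1413]
tool_rot: [[0.981, 0.195, 0.0], [0.195, -0.981, -0.0], [0.0, 0.0, -1.0]]
ft_force: [-0.3, 0.4, -3.1]
grip_width: 0.015
gripper_force: 87.7
```

>>> servo_tool:
  steps:
    - {"tx":0,"ty":0,"tz":0.04,"yaw":0,"claw":0}
    - {"tx":0,"ty":0,"tz":0.04,"yaw":0,"claw":0}
    - {"tx":0,"ty":0,"tz":0,"yaw":0,"claw":0}

```text
time_s: 7.5
position: [0.5592, -0.0304, 0.1421]
tool_rot: [[0.981, 0.195, 0.0], [0.195, -0.981, -0.0], [0.0, 0.0, -1.0]]
ft_force: [0.8, -0.8, -1.9]
grip_width: 0.0149
gripper_force: 87.7
```

>>> servo_tool:
  steps:
    - {"tx":0,"ty":0,"tz":0.04,"yaw":0,"claw":0}
    - {"tx":0,"ty":0,"tz":0.04,"yaw":0,"claw":0}
    - {"tx":0,"ty":0,"tz":0,"yaw":0,"claw":0}

```text
time_s: 7.8
position: [0.5592, -0.0303, 0.1429]
tool_rot: [[0.981, 0.195, 0.0], [0.195, -0.981, -0.0], [0.0, 0.0, -1.0]]
ft_force: [-0.5, 0.1, -2.9]
grip_width: 0.0153
gripper_force: 87.7
```

The pin is in the hole on the first try, since its tip is about 3.6 mm past the underside. Bushing contact is expected near z = 0.144.

>>> servo_tool:
  steps:
    - {"tx":0,"ty":0,"tz":0.05,"yaw":0,"claw":0}
    - {"tx":0,"ty":0,"tz":0.05,"yaw":0,"claw":0}
    - {"tx":0,"ty":0,"tz":0.05,"yaw":0,"claw":0}
    - {"tx":0,"ty":0,"tz":0,"yaw":0,"claw":0}

```text
time_s: 8.2
position: [0.5591, -0.0303, 0.1443]
tool_rot: [[0.981, 0.195, -0.0], [0.195, -0.981, 0.0], [-0.0, -0.0, -1.0]]
ft_force: [0.0, 0.2, -3.2]
grip_width: 0.0151
gripper_force: 87.7
```

>>> servo_tool:
  steps:
    - {"tx":0,"ty":0,"tz":0.05,"yaw":0,"claw":0}
    - {"tx":0,"ty":0,"tz":0.05,"yaw":0,"claw":0}
    - {"tx":0,"ty":0,"tz":0,"yaw":0,"claw":0}

```text
time_s: 8.5
position: [0.5589, -0.0302, 0.1448]
tool_rot: [[0.981, 0.195, -0.001], [0.195, -0.981, 0.001], [-0.001, -0.001, -1.0]]
ft_force: [1.6, 0.2, -9.1]
grip_width: 0.0151
gripper_force: 87.9
```

Contact with the bushing shows as fz of -9 N. I push on slowly while watching the force.

>>> servo_tool:
  steps:
    - {"tx":0,"ty":0,"tz":0.05,"yaw":0,"claw":0}
    - {"tx":0,"ty":0,"tz":0.05,"yaw":0,"claw":0}
    - {"tx":0,"ty":0,"tz":0.05,"yaw":0,"claw":0}
    - {"tx":0,"ty":0,"tz":0.05,"yaw":0,"claw":0}

```text
time_s: 8.9
position: [0.559, -0.0303, 0.1471]
tool_rot: [[0.981, 0.195, -0.001], [0.195, -0.981, 0.0], [-0.001, -0.0, -1.0]]
ft_force: [0.1, -0.1, -11.4]
grip_width: 0.0146
gripper_force: 87.8
```

>>> servo_tool:
  steps:
    - {"tx":0,"ty":0,"tz":0.05,"yaw":0,"claw":0}
    - {"tx":0,"ty":0,"tz":0.05,"yaw":0,"claw":0}
    - {"tx":0,"ty":0,"tz":0.05,"yaw":0,"claw":0}
    - {"tx":0,"ty":0,"tz":0.05,"yaw":0,"claw":0}

```text
time_s: 9.3
position: [0.5591, -0.0303, 0.1493]
tool_rot: [[0.981, 0.195, -0.0], [0.195, -0.981, 0.0], [-0.0, -0.0, -1.0]]
ft_force: [0.1, 0.7, -11.3]
grip_width: 0.0149
gripper_force: 87.8
```

>>> servo_tool:
  steps:
    - {"tx":0,"ty":0,"tz":0.06,"yaw":0,"claw":0}
    - {"tx":0,"ty":0,"tz":0.06,"yaw":0,"claw":0}
    - {"tx":0,"ty":0,"tz":0.06,"yaw":0,"claw":0}
    - {"tx":0,"ty":0,"tz":0.06,"yaw":0,"claw":0}
    - {"tx":0,"ty":0,"tz":0.06,"yaw":0,"claw":0}
    - {"tx":0,"ty":0,"tz":0.06,"yaw":0,"claw":0}
    - {"tx":0,"ty":0,"tz":0.06,"yaw":0,"claw":0}
    - {"tx":0,"ty":0,"tz":0.06,"yaw":0,"claw":0}
    - {"tx":0,"ty":0,"tz":0.06,"yaw":0,"claw":0}
    - {"tx":0,"ty":0,"tz":0,"yaw":0,"claw":0}

```text
time_s: 10.3
position: [0.5592, -0.0303, 0.1551]
tool_rot: [[0.981, 0.195, 0.0], [0.195, -0.981, -0.0], [0.0, 0.0, -1.0]]
ft_force: [-2.3, -0.6, -6.8]
grip_width: 0.015
gripper_force: 88.2
```

```bash
cat > b.py <<'E'
from h import *
import sys
o=env.observe(); print(o["position"].round(4),o["ft_force"].round(1),o["time_s"])
for n in sys.argv[1:]:
    c=env.camera_model(n); p,d=env.get_image(n); P=cloud(c,d); cv2.imwrite(f"pics/{n}_{o['time_s']:.1f}.png",p[:,:,::-1])
    hsv=cv2.cvtColor(p,cv2.COLOR_RGB2HSV); H,S,V=[hsv[...,i].astype(int) for i in range(3)]
    m=(H>15)&(H<34)&(S>90)&(V>80)&(P[...,2]>.065)&(P[...,2]<.1)&(abs(P[...,0]-.56)<.02)&(abs(P[...,1]+.031)<.02)
    for b,s,ce in blobs(m,30): q=P[b]; q=q[q[:,2]>np.percentile(q[:,2],95)-.005]; print(n,s.tolist(),"top z",np.percentile(q[:,2],[50,95]).round(4),"ctr",rect(q))
E
python3 b.py side
```

```text
[ 0.5592 -0.0303  0.1551] [-2.3 -0.6 -6.8] 10.3
side [226, 338, 19, 19, 291] top z [0.083 0.085] ctr (array([560. , -29.9]), array([25.3, 26.2]), 41.8)
```

The bushing is about 10.5 mm proud. Next I lower the pin, withdraw, and return the ejector to its original spot.

>>> servo_tool:
  steps:
    - {"tx":0,"ty":0,"tz":-0.2,"yaw":0,"claw":0}
    - {"tx":0,"ty":0,"tz":-0.4,"yaw":0,"claw":0}
    - {"tx":0,"ty":0,"tz":-0.5,"yaw":0,"claw":0}
    - {"tx":0,"ty":0,"tz":-0.5,"yaw":0,"claw":0}
    - {"tx":0,"ty":0,"tz":-0.4,"yaw":0,"claw":0}
    - {"tx":0,"ty":0,"tz":-0.1,"yaw":0,"claw":0}
    - {"tx":0,"ty":0,"tz":0,"yaw":0,"claw":0}
    - {"tx":0,"ty":0,"tz":0,"yaw":0,"claw":0}

```text
time_s: 11.15
position: [0.5593, -0.0304, 0.1339]
tool_rot: [[0.981, 0.195, 0.0], [0.195, -0.981, -0.0], [0.0, 0.0, -1.0]]
ft_force: [0.2, 0.1, -2.9]
grip_width: 0.015
gripper_force: 88.9
```

>>> servo_tool:
  steps:
    - {"tx":-0.5,"ty":-0.1,"tz":0,"yaw":0,"claw":0}
    - {"tx":-1.0,"ty":-0.2,"tz":0,"yaw":0,"claw":0}
    - {"tx":-1.5,"ty":-0.3,"tz":0,"yaw":0,"claw":0}
    - {"tx":-1.5,"ty":-0.3,"tz":0,"yaw":0,"claw":0}
    - {"tx":-1.5,"ty":-0.3,"tz":0,"yaw":0,"claw":0}
    - {"tx":-1.0,"ty":-0.2,"tz":0,"yaw":0,"claw":0}
    - {"tx":-0.65,"ty":-0.2,"tz":0,"yaw":0,"claw":0}
    - {"tx":0,"ty":-0.8,"tz":0,"yaw":0.7,"claw":0}
    - {"tx":0,"ty":-1.2,"tz":0,"yaw":1.5,"claw":0}
    - {"tx":-0.1,"ty":-1.5,"tz":0,"yaw":1.9,"claw":0}
    - {"tx":-0.1,"ty":-1.6,"tz":0,"yaw":2,"claw":0}
    - {"tx":-0.1,"ty":-1.6,"tz":0,"yaw":2,"claw":0}
    - {"tx":-0.1,"ty":-1.5,"tz":0,"yaw":1.9,"claw":0}
    - {"tx":-0.1,"ty":-1.2,"tz":0,"yaw":1.7,"claw":0}
    - {"tx":-0.1,"ty":-0.9,"tz":0,"yaw":1.2,"claw":0}
    - {"tx":0,"ty":-0.5,"tz":0,"yaw":0.5,"claw":0}
    - {"tx":0,"ty":0,"tz":0,"yaw":0,"claw":0}
    - {"tx":0,"ty":0,"tz":0,"yaw":0,"claw":0}

```text
time_s: 12.95
position: [0.4768, -0.1543, 0.1337]
tool_rot: [[0.909, 0.417, 0.0], [0.417, -0.909, 0.0], [0.0, -0.0, -1.0]]
ft_force: [-0.4, 0.1, -2.5]
grip_width: 0.0149
gripper_force: 88.9
```

>>> servo_tool:
  steps:
    - {"tx":0,"ty":0,"tz":-0.3,"yaw":0,"claw":0}
    - {"tx":0,"ty":0,"tz":-0.3,"yaw":0,"claw":0}
    - {"tx":0,"ty":0,"tz":-0.1,"yaw":0,"claw":0}
    - {"tx":0,"ty":0,"tz":-0.05,"yaw":0,"claw":0}
    - {"tx":0,"ty":0,"tz":-0.05,"yaw":0,"claw":0}
    - {"tx":0,"ty":0,"tz":0,"yaw":0,"claw":0}

```text
time_s: 13.55
position: [0.4767, -0.1543, 0.1257]
tool_rot: [[0.909, 0.417, -0.0], [0.417, -0.909, 0.0], [0.0, -0.0, -1.0]]
ft_force: [-0.1, -0.1, -2.0]
grip_width: 0.0149
gripper_force: 89.0
```

>>> servo_tool:
  steps:
    - {"tx":0,"ty":0,"tz":-0.03,"yaw":0,"claw":0}
    - {"tx":0,"ty":0,"tz":0,"yaw":0,"claw":0}

```text
time_s: 13.75
position: [0.4767, -0.1543, 0.1255]
tool_rot: [[0.909, 0.417, 0.0], [0.417, -0.909, -0.0], [0.0, 0.0, -1.0]]
ft_force: [1.8, 0.4, -2.1]
grip_width: 0.0151
gripper_force: 89.0
```

>>> servo_tool:
  steps:
    - {"tx":0,"ty":0,"tz":-0.03,"yaw":0,"claw":0}
    - {"tx":0,"ty":0,"tz":-0.03,"yaw":0,"claw":0}
    - {"tx":0,"ty":0,"tz":0,"yaw":0,"claw":0}

```text
time_s: 14.05
position: [0.4768, -0.1545, 0.1252]
tool_rot: [[0.909, 0.417, 0.001], [0.417, -0.909, -0.0], [0.0, 0.001, -1.0]]
ft_force: [-1.0, -0.0, 4.4]
grip_width: 0.0147
gripper_force: 89.9
```

The ejector stands on the desk (+4.4 N), so I release and rise.

>>> servo_tool:
  steps:
    - {"tx":0,"ty":0,"tz":0,"yaw":0,"claw":2}
    - {"tx":0,"ty":0,"tz":0,"yaw":0,"claw":3}
    - {"tx":0,"ty":0,"tz":0,"yaw":0,"claw":4}
    - {"tx":0,"ty":0,"tz":0,"yaw":0,"claw":5}
    - {"tx":0,"ty":0,"tz":0,"yaw":0,"claw":6}
    - {"tx":0,"ty":0,"tz":0,"yaw":0,"claw":6}
    - {"tx":0,"ty":0,"tz":1,"yaw":0,"claw":6}
    - {"tx":0,"ty":0,"tz":2,"yaw":0,"claw":6}
    - {"tx":0,"ty":0,"tz":3,"yaw":0,"claw":6}
    - {"tx":0,"ty":0,"tz":3,"yaw":0,"claw":6}
    - {"tx":0,"ty":0,"tz":1,"yaw":0,"claw":6}

```text
time_s: 15.15
position: [0.4774, -0.1547, 0.2283]
tool_rot: [[0.909, 0.417, 0.005], [0.417, -0.909, -0.003], [0.003, 0.005, -1.0]]
ft_force: [0.1, -0.2, -0.4]
grip_width: 0.0603
gripper_force: 0.0
```

>>> servo_tool:
  steps:
    - {"tx":0.5,"ty":0.7,"tz":0,"yaw":1,"claw":5}
    - {"tx":1.2,"ty":1.8,"tz":0,"yaw":2,"claw":5}
    - {"tx":1.6,"ty":2.5,"tz":0,"yaw":2.5,"claw":5}
    - {"tx":1.6,"ty":2.5,"tz":-1,"yaw":2.5,"claw":5}
    - {"tx":1.6,"ty":2.4,"tz":-2,"yaw":2.5,"claw":5}
    - {"tx":1.1,"ty":1.7,"tz":-3,"yaw":1.5,"claw":5}
    - {"tx":0.66,"ty":0.84,"tz":-2,"yaw":1,"claw":5}
    - {"tx":0,"ty":0,"tz":-1,"yaw":0,"claw":5}
    - {"tx":0,"ty":0,"tz":0,"yaw":0,"claw":4.5}
    - {"tx":0,"ty":0,"tz":0,"yaw":0,"claw":4.5}

```text
time_s: 16.15
position: [0.5592, -0.0304, 0.1352]
tool_rot: [[0.792, 0.61, 0.0], [0.61, -0.792, -0.0], [0.0, 0.0, -1.0]]
ft_force: [-0.2, 0.9, 1.1]
grip_width: 0.0449
gripper_force: 0.0
```

```bash
python3 b.py side wrist; python3 -c "
from rig import env; print(env.tcp_to_tips, env.observe()['grip_width'])"; ls pics
```

```text
[ 0.5592 -0.0304  0.1352] [-0.2  0.9  1.1] 16.15
side [226, 342, 19, 15, 219] top z [0.083  0.0848] ctr (array([558.7, -27.3]), array([24.7, 18.6]), 21.8)
wrist [295, 247, 48, 52, 1918] top z [0.0837 0.0848] ctr (array([559.2, -30.8]), array([26.1, 25.5]), 29.9)
0.019 0.04515807418459111
crop1.png
crop2.png
crop3.png
side0.npy
side0.png
side2.png
side_10.3.png
side_16.1.png
top0.npy
top0.png
top2.png
w1.png
w2.png
wrist2.png
wrist_16.1.png
```

The bushing is centred under the TCP within a millimetre, and its top is at about 83.5 mm. I descend.

>>> servo_tool:
  steps:
    - {"tx":0,"ty":0,"tz":-1,"yaw":0,"claw":4.5}
    - {"tx":0,"ty":0,"tz":-1.5,"yaw":0,"claw":4.5}
    - {"tx":0,"ty":0,"tz":-0.8,"yaw":0,"claw":4.5}
    - {"tx":0,"ty":0,"tz":-0.3,"yaw":0,"claw":4}
    - {"tx":0,"ty":0,"tz":-0.3,"yaw":0,"claw":4}
    - {"tx":0,"ty":0,"tz":-0.1,"yaw":0,"claw":3.5}
    - {"tx":0,"ty":0,"tz":0,"yaw":0,"claw":3}
    - {"tx":0,"ty":0,"tz":0,"yaw":0,"claw":3}
  newtons: 50

```text
time_s: 17.05
position: [0.5594, -0.03, 0.0951]
tool_rot: [[0.792, 0.611, 0.001], [0.611, -0.792, -0.0], [0.0, 0.001, -1.0]]
ft_force: [-0.6, 0.1, 0.4]
grip_width: 0.0301
gripper_force: 0.1
```

>>> servo_tool:
  steps:
    - {"tx":0,"ty":0,"tz":0,"yaw":0,"claw":2.7}
    - {"tx":0,"ty":0,"tz":0,"yaw":0,"claw":2.4}
    - {"tx":0,"ty":0,"tz":0,"yaw":0,"claw":2}
    - {"tx":0,"ty":0,"tz":0,"yaw":0,"claw":1.5}
    - {"tx":0,"ty":0,"tz":0,"yaw":0,"claw":1.5}

```text
time_s: 17.55
position: [0.5602, -0.0306, 0.0952]
tool_rot: [[0.792, 0.611, 0.003], [0.611, -0.792, -0.001], [0.001, 0.003, -1.0]]
ft_force: [4.3, -3.5, 0.2]
grip_width: 0.0227
gripper_force: 49.0
```

>>> servo_tool:
  steps:
    - {"tx":0.08,"ty":-0.06,"tz":0,"yaw":0,"claw":1.5}
    - {"tx":0,"ty":0,"tz":0.1,"yaw":0,"claw":1.5}
    - {"tx":0,"ty":0,"tz":0.2,"yaw":0,"claw":1.5}
    - {"tx":0,"ty":0,"tz":0.2,"yaw":0,"claw":1.5}
    - {"tx":0,"ty":0,"tz":0,"yaw":0,"claw":1.5}
  newtons: 60

```text
time_s: 18.05
position: [0.56, -0.0308, 0.0996]
tool_rot: [[0.792, 0.611, -0.0], [0.611, -0.792, -0.0], [-0.0, 0.0, -1.0]]
ft_force: [1.4, -4.2, -0.9]
grip_width: 0.0223
gripper_force: 60.4
```

```bash
python3 b.py side wrist
```

```text
[ 0.56   -0.0308  0.0996] [ 1.4 -4.2 -0.9] 18.05
wrist [290, 271, 53, 69, 2857] top z [0.0872 0.0882] ctr (array([558.6, -29.8]), array([26.6, 22.1]), 37.6)
```

>>> servo_tool:
  steps:
    - {"tx":0,"ty":0,"tz":0.3,"yaw":0,"claw":1.5}
    - {"tx":0,"ty":0,"tz":0.4,"yaw":0,"claw":1.5}
    - {"tx":0,"ty":0,"tz":0.5,"yaw":0,"claw":1.5}
    - {"tx":0,"ty":0,"tz":0.6,"yaw":0,"claw":1.5}
    - {"tx":0,"ty":0,"tz":0.6,"yaw":0,"claw":1.5}
    - {"tx":0,"ty":0,"tz":0.6,"yaw":0,"claw":1.5}
    - {"tx":0,"ty":0,"tz":0,"yaw":0,"claw":1.5}

```text
time_s: 18.85
position: [0.5603, -0.0305, 0.1309]
tool_rot: [[0.792, 0.611, 0.002], [0.611, -0.792, -0.0], [0.001, 0.001, -1.0]]
ft_force: [0.2, -0.9, -1.2]
grip_width: 0.0221
gripper_force: 60.5
```

```bash
sed -i 's/<\.1)/<.13)/' b.py; python3 b.py side wrist; python3 - <<'E'
import cv2,glob,os
f=sorted(glob.glob("pics/*_*.png"),key=os.path.getmtime); s=[x for x in f if "side_" in x][-1]; w=[x for x in f if "wrist_" in x][-1]
a=cv2.resize(cv2.imread(s)[270:400,170:300],(400,400),interpolation=0); b=cv2.resize(cv2.imread(w)[190:390,220:420],(400,400),interpolation=0)
cv2.imwrite("pics/cmp1.png",cv2.hconcat([a,b]))
E
```

```text
[ 0.5603 -0.0305  0.1309] [ 0.2 -0.9 -1.2] 18.85
side [222, 328, 20, 18, 97] top z [0.1183 0.1196] ctr (array([568.4, -21.7]), array([ 2.8, 10.4]), 27.4)
wrist [290, 267, 53, 72, 2907] top z [0.1178 0.1189] ctr (array([558.7, -29.5]), array([26.1, 22.1]), 38.0)
```

View pics/cmp1.png

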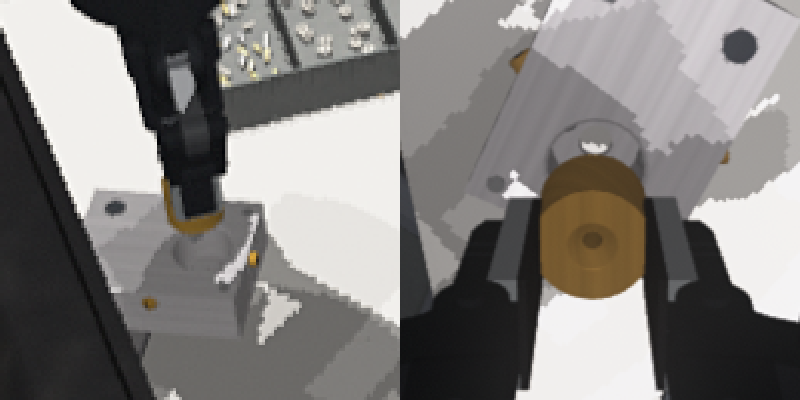

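The bushing is out of the pocket and hangs upright between the pads, with its underside about 35 mm below the TCP. I carry it to the compartment.

>>> servo_tool:
  steps:
    - {"tx":0,"ty":0,"tz":1,"yaw":0,"claw":1.5}
    - {"tx":0,"ty":-0.7,"tz":1,"yaw":0,"claw":1.5}
    - {"tx":-0.05,"ty":-1.5,"tz":0,"yaw":0,"claw":1.5}
    - {"tx":-0.1,"ty":-2.2,"tz":0,"yaw":0,"claw":1.5}
    - {"tx":-0.15,"ty":-2.6,"tz":0,"yaw":0,"claw":1.5}
    - {"tx":-0.15,"ty":-2.8,"tz":0,"yaw":0,"claw":1.5}
    - {"tx":-0.15,"ty":-2.8,"tz":0,"yaw":0,"claw":1.5}
    - {"tx":-0.15,"ty":-2.8,"tz":0,"yaw":0,"claw":1.5}
    - {"tx":-0.15,"ty":-2.8,"tz":0,"yaw":0,"claw":1.5}
    - {"tx":-0.15,"ty":-2.6,"tz":0,"yaw":0,"claw":1.5}
    - {"tx":-0.1,"ty":-2.0,"tz":0,"yaw":0,"claw":1.5}
    - {"tx":-0.08,"ty":-1.4,"tz":0,"yaw":0,"claw":1.5}
    - {"tx":0,"ty":-0.7,"tz":0,"yaw":0,"claw":1.5}
    - {"tx":0,"ty":-0.3,"tz":-1,"yaw":0,"claw":1.5}
    - {"tx":0,"ty":0,"tz":-2,"yaw":0,"claw":1.5}
    - {"tx":0,"ty":0,"tz":-2,"yaw":0,"claw":1.5}
    - {"tx":0,"ty":0,"tz":-1,"yaw":0,"claw":1.5}
    - {"tx":0,"ty":0,"tz":0,"yaw":0,"claw":1.5}
    - {"tx":0,"ty":0,"tz":0,"yaw":0,"claw":1.5}

```text
time_s: 20.85
position: [0.5481, -0.2823, 0.0903]
tool_rot: [[0.791, 0.611, 0.0], [0.611, -0.791, -0.0], [0.0, 0.001, -1.0]]
ft_force: [0.4, -0.9, -1.2]
grip_width: 0.0221
gripper_force: 60.5
```

```bash
python3 - <<'E'
from h import *
o=env.observe(); c=env.camera_model("wrist"); p,d=env.get_image("wrist"); cv2.imwrite("pics/w5.png",p[:,:,::-1]); P=cloud(c,d)
print(o["position"].round(4),o["time_s"])
a=np.radians(-52.3); R=np.array([[np.cos(a),-np.sin(a)],[np.sin(a),np.cos(a)]])
print("TCP local",((o["position"][:2]-[.5975,-.254])@R).round(4))
L=(P[...,:2]-[.5975,-.254])@R; z=P[...,2]
m=(z>.025)&(z<.04)&(abs(L[...,0])<.07)&(abs(L[...,1])<.1)
for nm,k in (("x",0),("y",1)):
    h,e=np.histogram(L[...,k][m],bins=np.arange(-.1,.1,.004)); print(nm,[(round(e[i]*1000),int(h[i])) for i in range(len(h)) if h[i]>120])
E
```

```text
[ 0.5481 -0.2823  0.0903] 20.85
TCP local [-0.0078 -0.0564]
x [(-60, 2527), (-56, 132), (-52, 139), (28, 137), (32, 141), (36, 136), (40, 140), (44, 137), (48, 3119), (52, 2584)]
y [(-88, 602), (-76, 147), (-72, 156), (-68, 155), (-64, 161), (-60, 159), (-56, 156), (-52, 163), (-48, 168), (-44, 175), (-40, 172), (-36, 177), (-32, 1053), (-28, 187), (-24, 185), (-20, 189), (-16, 192), (-12, 199), (-8, 209), (-4, 207), (0, 208), (4, 218), (8, 216), (12, 230), (16, 221), (20, 236), (24, 1078), (28, 254), (32, 240), (36, 251), (40, 258), (44, 264), (48, 270), (52, 266), (56, 271), (60, 292), (64, 289), (68, 295)]
```

View pics/w5.png

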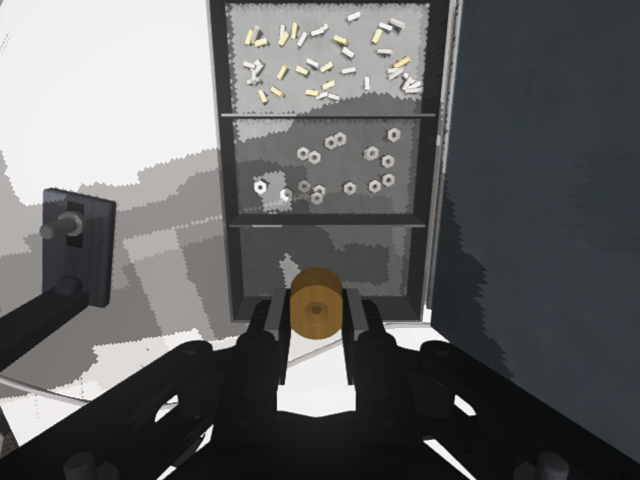

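The wrist view shows the bushing at (317,305) over the empty compartment, between the divider at row 222 and the end wall at row 312. It is centred, so I lower it.

>>> servo_tool:
  steps:
    - {"tx":0,"ty":0,"tz":-0.8,"yaw":0,"claw":1.5}
    - {"tx":0,"ty":0,"tz":-1.2,"yaw":0,"claw":1.5}
    - {"tx":0,"ty":0,"tz":-1.2,"yaw":0,"claw":1.5}
    - {"tx":0,"ty":0,"tz":-1.0,"yaw":0,"claw":1.5}
    - {"tx":0,"ty":0,"tz":-0.5,"yaw":0,"claw":1.5}
    - {"tx":0,"ty":0,"tz":-0.2,"yaw":0,"claw":1.5}
    - {"tx":0,"ty":0,"tz":-0.05,"yaw":0,"claw":1.5}
    - {"tx":0,"ty":0,"tz":0,"yaw":0,"claw":1.5}

```text
time_s: 21.7
position: [0.5479, -0.2827, 0.0406]
tool_rot: [[0.792, 0.611, 0.001], [0.611, -0.792, -0.0], [0.0, 0.001, -1.0]]
ft_force: [0.2, 0.7, -0.7]
grip_width: 0.0222
gripper_force: 60.5
```

>>> servo_tool:
  steps:
    - {"tx":0,"ty":0,"tz":-0.05,"yaw":0,"claw":1.5}
    - {"tx":0,"ty":0,"tz":-0.05,"yaw":0,"claw":1.5}
    - {"tx":0,"ty":0,"tz":0,"yaw":0,"claw":1.5}

```text
time_s: 22.0
position: [0.5478, -0.2826, 0.0394]
tool_rot: [[0.792, 0.611, 0.0], [0.611, -0.792, -0.0], [0.0, 0.0, -1.0]]
ft_force: [0.5, 0.3, -0.4]
grip_width: 0.0222
gripper_force: 60.5
```

>>> servo_tool:
  steps:
    - {"tx":0,"ty":0,"tz":-0.05,"yaw":0,"claw":1.5}
    - {"tx":0,"ty":0,"tz":-0.05,"yaw":0,"claw":1.5}
    - {"tx":0,"ty":0,"tz":0,"yaw":0,"claw":1.5}

```text
time_s: 22.3
position: [0.5477, -0.2825, 0.0383]
tool_rot: [[0.792, 0.611, -0.0], [0.611, -0.792, 0.0], [-0.0, -0.0, -1.0]]
ft_force: [0.1, -0.9, -1.0]
grip_width: 0.022
gripper_force: 60.5
```

>>> servo_tool:
  steps:
    - {"tx":0,"ty":0,"tz":-0.04,"yaw":0,"claw":1.5}
    - {"tx":0,"ty":0,"tz":-0.04,"yaw":0,"claw":1.5}
    - {"tx":0,"ty":0,"tz":0,"yaw":0,"claw":1.5}

```text
time_s: 22.6
position: [0.5477, -0.2825, 0.0375]
tool_rot: [[0.792, 0.611, -0.0], [0.611, -0.792, 0.0], [-0.0, -0.0, -1.0]]
ft_force: [-0.1, -0.2, -1.2]
grip_width: 0.0221
gripper_force: 60.5
```

>>> servo_tool:
  steps:
    - {"tx":0,"ty":0,"tz":-0.04,"yaw":0,"claw":1.5}
    - {"tx":0,"ty":0,"tz":-0.04,"yaw":0,"claw":1.5}
    - {"tx":0,"ty":0,"tz":0,"yaw":0,"claw":1.5}

```text
time_s: 22.9
position: [0.5478, -0.2826, 0.0368]
tool_rot: [[0.792, 0.611, 0.0], [0.611, -0.792, -0.0], [0.0, 0.0, -1.0]]
ft_force: [-0.1, 0.0, -0.7]
grip_width: 0.0224
gripper_force: 60.6
```

>>> servo_tool:
  steps:
    - {"tx":0,"ty":0,"tz":-0.04,"yaw":0,"claw":1.5}
    - {"tx":0,"ty":0,"tz":-0.03,"yaw":0,"claw":1.5}
    - {"tx":0,"ty":0,"tz":0,"yaw":0,"claw":1.5}

```text
time_s: 23.2
position: [0.5478, -0.2826, 0.0367]
tool_rot: [[0.792, 0.611, 0.0], [0.611, -0.792, -0.0], [0.0, 0.001, -1.0]]
ft_force: [-2.3, 1.1, 5.5]
grip_width: 0.0223
gripper_force: 61.2
```

Touched the floor at +5.5 N. I open gently to 4.5 cm and rise clear.

>>> servo_tool:
  steps:
    - {"tx":0,"ty":0,"tz":0,"yaw":0,"claw":2.4}
    - {"tx":0,"ty":0,"tz":0,"yaw":0,"claw":2.7}
    - {"tx":0,"ty":0,"tz":0,"yaw":0,"claw":3.2}
    - {"tx":0,"ty":0,"tz":0,"yaw":0,"claw":3.8}
    - {"tx":0,"ty":0,"tz":0,"yaw":0,"claw":4.4}
    - {"tx":0,"ty":0,"tz":0,"yaw":0,"claw":4.4}
    - {"tx":0,"ty":0,"tz":1,"yaw":0,"claw":4.4}
    - {"tx":0,"ty":0,"tz":2,"yaw":0,"claw":4.4}
    - {"tx":0,"ty":0,"tz":3,"yaw":0,"claw":4.4}
    - {"tx":0,"ty":0,"tz":4,"yaw":0,"claw":4.4}
    - {"tx":0,"ty":0,"tz":4,"yaw":0,"claw":4.4}
    - {"tx":0,"ty":0,"tz":3,"yaw":0,"claw":4.4}
    - {"tx":0,"ty":0,"tz":1,"yaw":0,"claw":4.4}
    - {"tx":0,"ty":0,"tz":0,"yaw":0,"claw":4.4}
    - {"tx":0,"ty":0,"tz":0,"yaw":0,"claw":4.4}

```text
time_s: 24.7
position: [0.5473, -0.2822, 0.2146]
tool_rot: [[0.792, 0.611, -0.002], [0.611, -0.792, 0.001], [-0.001, -0.002, -1.0]]
ft_force: [-0.6, -0.0, -0.1]
grip_width: 0.0438
gripper_force: 0.0
```

```bash
python3 - <<'E'
from h import *
c=env.camera_model("wrist"); p,d=env.get_image("wrist"); q,_=env.get_image("side"); P=cloud(c,d)
cv2.imwrite("pics/end.png",cv2.resize(np.hstack([p,q])[:,:,::-1],(800,300),interpolation=cv2.INTER_AREA))
hsv=cv2.cvtColor(p,cv2.COLOR_RGB2HSV); H,S=hsv[...,0],hsv[...,1]
m=(H>13)&(H<34)&(S>90)&(np.hypot(P[...,0]-.548,P[...,1]+.2825)<.025)
print(env.observe()["position"],m.sum(),np.percentile(P[m][:,2],[10,50,95]).round(4),rect(P[m&(P[...,2]>.02)]))
E
```

```text
[ 0.54730872 -0.28220987  0.21417775] 719 [0.0168 0.024  0.0255] (array([ 546.4, -281.4]), array([25.1, 25.5]), 35.8)
```

View pics/end.png

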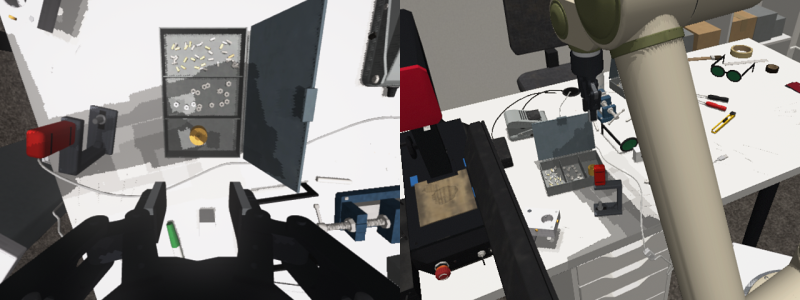

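The bushing stands upright in the empty compartment at (198,135), with its top at 24 mm as it should be. The ejector stands upright at (600,190), and the robot is clear of everything.

```bash
python3 -c "
from rig import env; print(env.close_job())"
```

```text
the job is handed in; nothing more can be done
None
```

The job is handed in: I poked the bushing up about 1 cm, stood the ejector back upright on the desk, and left the bushing upright in the empty compartment, with no force reading above about 12 N while feeling and pushing, and about 25 s of the 67 s used.

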